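# Click the sample carriage into the reading station and take a reading

## Robot

A 6-joint arm with a two-finger parallel gripper is mounted at the origin on the work surface. World frame = base frame: x ahead of the robot, y to its left, z up, the work surface at z = 0. Lengths are in m, angles in rad, forces in N, time in s.
With the tool pointing down it reaches from about 0.3 to 0.875 m from the base axis. Payload 6.4 kg.
Tool frame: the origin (TCP) lies between the finger pads; the fingertips stand 25 mm ahead of it and the grasp point (between the pads) lies 6 mm ahead of it; y points along the fingers, x is the direction in which the jaws open and shut, and the axes are right-handed (so a half turn about y gives the same grasp; the last joint's range is limited). The gripper opens to 85 mm and grips with 20 to 120 N. Pads are 22 mm wide; open, the fingers measure 114 mm over their backs; the gripper's body (76 mm by 85 mm) begins 54 mm behind the grasp point. The pads swing forward as they close: fully open they stand 13 mm farther back than shut.
Start: joints at [1.092, 0.181, 1.607, -0, 1.354, -0.206], TCP at [0.155, 0.554, 0.256] pointing down, gripper open.
Joint ranges: [-2.99, 2.99], [-0.89, 2.07], [0.3, 2.58], [-1.14, 4.28], [0, 2.63], [-3.12, 3.12]. Speed limits (rad/s): [2.57, 2.57, 3.01, 3.14, 3.14, 3.14].

## Interface

Orientations are given as a unit quaternion [w, x, y, z].
In Python, from bench import ctrl, vision, ticket, find_in, regions_of, pinpoint gives the robot as it stands.
- The arm moves only by the tool apply_moves, never from a script. Its argument "increments" is a list of rows, each an object of numbers: "x", "y", "z": the shift along the tool's x, y, z in cm; "ax", "ay", "az": the turn, a rotation vector about the tool's x, y, z in rad; "grip": the closure, from 0 (fully open) to 1 (shut). A call has 1 to 12 rows; each row is the pose to reach, as a shift and turn from the pose measured when the call began, along the tool's axes at that moment; what a row does not reach only later rows make up. A row lasts 1/8 s, in which the tool goes at most 62.5 mm and 10.7 degrees, less where a joint would pass 70% of its speed; a pose out of reach is approached as far as the arm can. A call with a gripper value outside its range is refused whole. The fingers move at their own pace and stop on an object; the grip force is fixed at half the most. Time passes only in rows, so rows that repeat a pose let the fingers close. It gives the time, the measured TCP pose, the force and the opening at its end, in the units of the state.
- ctrl.get_obs(): the state, without advancing time (a new reading comes with each control period).
- vision.camera(name): name is "side" or "top" or "wrist"; returns the picture (400x640x3 uint8, red, green, blue); there is no depth.
- vision.camera_params(name): a dict with "intrinsics" (3x3 intrinsics, pixels), "R" (3x3) and "t" (3): a world point X has camera coordinates R X + t. Camera axes: x right, y down, z forward; pixel columns grow to the right and rows downward; lengths in m; the calibration is good to about 2 mm. A picture is of the moment at which its call begins: read the wrist's pose just before it. camera_params takes no time and is no camera call; for the wrist camera it gives the pose at the moment of the call.
- ticket.hand_in(): hands the job in, once; it reports no verdict.
Trained networks look in the newest picture that a camera, given by its name, has taken for a name from the list of things; names that differ only in an ending like _2 or _b are one class to them, and where a whole thing is asked for, a point or a joint stands for the part that bears it (a point fixed in the world has none). Each returns a list of dicts, best first, with "p" (0 to 1); they miss things now and then, are a little off and sometimes report something else, mostly with a low value. They report only what shows in the picture. A call takes as long as a camera call. They do not tell look-alikes from the thing itself.
- find_in(camera, query): "rect" ([centre column, centre row, width, height] in pixels, round what is visible of it).
- regions_of(camera, query): "mask" (400x640 bool, what is visible of it) and "rect" ([centre column, centre row, width, height] in pixels, round what is visible of it).
- pinpoint(camera, query): "xy" ([column, row] in pixels: a listed point, or the origin of a listed thing).
The state is a dict: "time_s": time; "q": joint angles; "dq": joint speeds; "joint_efforts": joint torques, N m; "eef_pos": TCP position; "eef_rot": TCP orientation; "wrist_force": force on the tool from outside, world axes, zero at the start; "torque": the same for the moment, N m; "opening": opening from 0.0 (shut) to 1.0 (fully open).
Only numpy, scipy, OpenCV 4.12 (cv2) and the standard library are available. Lean on these libraries where they do the work, as an engineer would, in place of code of your own. Each camera call takes 0.05 s, during which the arm holds its last target.

## Task

Push the sample carriage along its rail, by its end face and gently, until its spring plunger drops into the notch of the click stop at the reading station; do not force it on past the notch. Then press the button on the meter fully down and let go. Nothing is to be gripped or lifted: do not touch the sample jar riding on the carriage, its ring nest, or the plunger and its guide, and leave the other things on the bench where they are.

Things in the scene. Friction and masses are not known exactly. Their poses are not given: they have to be found in the camera images.
- rail: Straight aluminium rail fixed to the bench, 480 mm long along its own y, 44 mm wide, top 25 mm above the bench; origin on the bench under its middle. The carriage runs along the rail's +y from its start to the click stop. Black end blocks at both ends rise to 33 mm; two dark feet, 90 mm wide, lie flat under the ends.
- push_face (a point): Centre of the carriage's end face to push (it looks along the rail's -y; 92 mm wide, 27 to 67 mm above the bench; this point is at 47 mm). Axes as the rail's: push along +y. The carriage is a grey block 92 mm across the rail (x), 124 mm along it (y), 40 mm tall, captive on the rail; it slides with about 1.5 N of friction and stays where it is left.
- carriage_mark (a point): Point on the carriage on its spring plunger's axis, 64 mm above the bench, on the robot's side: 62 mm further along the rail's +y than the push face, 60 mm off the rail's centre line (-x). A steel guide 28 by 28 mm holds the plunger; a black knob 20 mm across tops it, 73 to 87 mm above the bench when down.
- plunger (a joint): Lift of the plunger in m: 0 right down, about 0.006 with its round foot (10 mm across) on the first hump, 0.0005 seated. Its spring presses with 6 N plus 600 N/m. Climbing the first hump takes 6 to 9 N of push on the carriage; then the push falls to nothing and the carriage is drawn into the notch. Leaving over the second, higher hump takes 8 to 12 N.
- click_notch (a point): Bottom of the V notch of the click stop, a small ridged steel bar beside the rail on the robot's side, 13 mm above the bench; axes as the rail's. Along y from the notch: entry ramp from -24 mm, first hump's top -10.5 to -7.5 mm, second hump +9 to +14 mm. Seated: carriage_mark level with this point along y; within 5 mm of it the spring pulls the carriage in.
- jar: Sample jar of glass with a white lid, 48 mm across, 50 mm tall, loose in a ring-shaped nest on top of the carriage; origin under its middle, 67 mm above the bench, 87 mm ahead of the push face. Not to be touched.
- nest (a point): Centre of the nest's floor on the carriage's top, 67 mm above the bench. The nest's wall is 8 mm high and its inside is 52 mm across, so the jar has 2 mm of play all round.
- meter: Grey meter box, 90 mm in x, 115 mm in y, 45 mm tall, fixed, with a dark display on top on the far side; origin on the bench under its middle. Its place may swap with the blue tray's.
- read_top (a point): Centre of the top of the round read button (24 mm across) on the meter's top, on the side towards the robot. It moves straight down 6 mm and springs back; fully down takes 5 N.
- read (a joint): How far the button is pressed, in m: 0 released, 0.006 fully down.
- cap_tray: Fixed open blue tray, 90 by 115 mm, 35 mm tall, with white caps in it; origin under its middle. Bystander.
- spare_jar: A second jar like the sample jar, standing loose on the bench between meter and tray. Bystander.
- amber: Amber bottle with blue cap, 92 mm across, 190 mm tall, at the back. Bystander.
- measuring: Glass measuring cylinder, 40 mm across on a 68 mm foot, 208 mm tall, at the back. Bystander.
- beaker: Glass beaker, 70 mm across, 80 mm tall, at the back. Bystander.
- spatula: Thin steel laboratory spatula, 150 mm long, 6 mm thick, lying on the bench on the robot's side of the spare jar. Bystander.
- station: Fixed reading station that carries the click stop: a white tower 55 by 60 mm, 125 mm tall, on the far side of the rail (its middle 105 mm beyond the rail's centre line, 25 mm further along y than the notch) on a dark plate that runs under the rail to the stop. Origin on the bench on the rail's centre line, level with the notch.
- fittings: The black ring nest on the carriage's top (60 mm across outside) and the 28 mm steel plunger guide on its side, fixed to the carriage; origin at the middle of the carriage's underside, 27 mm above the bench. Not to be touched.
Not all that is in view belongs to the job. What is shaped like the meter but yellow is not meant.

How it is judged:
On the way, in this order (a step that is already met when the one before it is completed fails the run):
1. the plunger is down in the notch of the click stop (y of carriage_mark in the frame of click_notch between -0.003 and 0.003 m and value of joint plunger below 0.003 m), for 0.2 s.
2. the read button is pressed down (value of joint read above 0.0045 m).
At the end, for the whole second after the job is handed in: The carriage rests with its plunger down (lift under 3 mm) in the notch, within 3 mm of the notch's middle along the rail; the read button has been pressed at least 4.5 mm after that and is up again; the jar stands upright and still in its nest (within 6 mm) (all of step 1 and value of joint read below 0.0015 m and distance between jar and nest below 0.006 m and angle between jar's own z axis and vertical below 0.1 rad and linear speed of jar below 0.02 m/s); the robot touches nothing.
It fails at once if the carriage is forced more than 12 mm past the notch, or pushed with more than 35 N (y of carriage_mark in the frame of click_notch above 0.012 m or contact force between the fingers and carriage above 35 N).
It fails at once if the button is pressed before the carriage is in the notch (value of joint read above 0.003 m and y of carriage_mark in the frame of click_notch below -0.004 m).
It fails at once if the robot touches the sample jar, its nest, the plunger or its guide (contact force between any of the fingers, the arm and jar above 0.5 N or contact force between any of the fingers, the arm and plunger above 0.5 N or contact force between any of the fingers, the arm and fittings above 0.5 N).
It fails at once if the jar leaves its nest, is lifted or tips (distance between jar and nest above 0.012 m or angle between jar's own z axis and vertical above 0.3 rad).
It fails at once if another thing on the bench is displaced (distance of any of spare_jar, amber, measuring, beaker, spatula from where it was at the start of the episode above 0.02 m).
It also fails if it takes over 56 s, if anything falls off the work surface, if the arm or the gripper's body presses on something with over 40 N, if the wrist force passes 120 N, or if a joint passes its speed limit or range.

## Working session

There is one attempt and no reset: what is moved stays moved. The work goes in short steps, Python scripts to look and compute and a tool call to move; the robot and the scene stay as the last step left them, time stands still between calls to the robot, and variables do not carry over. Pictures are saved under pics/ and viewed, and the job is handed in when it is done.

Besides the shell and the picture viewer there is one more tool, called after "Request:" by a JSON object that holds its "fn" and its "kwargs". apply_moves: Moves the arm, as the interface text tells. Its arguments: {"type":"object","properties":{"increments":{"type":"array","items":{"type":"object","properties":{"x":{"type":"number"},"y":{"type":"number"},"z":{"type":"number"},"ax":{"type":"number"},"ay":{"type":"number"},"az":{"type":"number"},"grip":{"type":"number"}}}}},"required":["increments"]}

```bash
mkdir -p pics; ls
python3 - <<'E'
from bench import ctrl, vision, ticket, find_in, regions_of, pinpoint
import cv2,numpy as np
print(ctrl.get_obs())
for c in ["top","side"]:
    im=vision.camera(c); cv2.imwrite(f"pics/{c}0.png",im[:,:,::-1])
    for q in ["push_face","carriage_mark","click_notch","read_top","jar","station","rail","meter"]:
        r=pinpoint(c,q); print(c,q,[(np.round(a["xy"],1).tolist(),round(a["p"],2)) for a in r[:3]])
E
```

```text
pics
{'time_s': 0.0, 'q': array([ 1.09171125e+00,  1.81527722e-01,  1.60799784e+00,  9.77143554e-06,
        1.35377951e+00, -2.06268523e-01]), 'dq': array([-0.00034645, -0.00044527,  0.00214034,  0.00022847,  0.00075079,
        0.00057731]), 'joint_efforts': array([ 4.23356068e-04, -4.44883847e+01, -3.51329255e+01, -4.51945459e-05,
        9.32580500e-03, -4.76407266e-06]), 'eef_pos': array([0.15465945, 0.55329338, 0.25539651]), 'eef_rot': array([-0.56309215,  0.56360479,  0.42681333, -0.42791034]), 'wrist_force': array([-0.35005787, -0.09002635, -0.35370055]), 'torque': array([-0.03954823,  0.04001192,  0.07830469]), 'opening': 1.0000164538426088}
top push_face [([352.1, 171.1], 0.68)]
top carriage_mark [([337.2, 193.1], 0.79)]
top click_notch [([282.7, 210.6], 0.88)]
top read_top [([434.7, 251.4], 0.56), ([401.0, 300.0], 0.4), ([376.4, 249.1], 0.38)]
top jar [([319.7, 176.8], 0.68)]
top station [([277.8, 189.2], 0.8)]
top rail [([306.5, 183.9], 0.89), ([373.4, 238.5], 0.6), ([299.1, 232.1], 0.43)]
top meter [([396.2, 293.6], 0.85), ([375.1, 238.3], 0.6), ([433.4, 241.5], 0.56)]
side push_face [([363.7, 240.2], 0.58)]
side carriage_mark [([327.7, 223.4], 0.69), ([355.2, 226.2], 0.47)]
side click_notch [([306.3, 193.6], 0.91), ([377.4, 140.6], 0.52)]
side read_top [([180.4, 307.1], 0.69), ([261.4, 267.4], 0.66), ([347.8, 208.9], 0.5)]
side jar [([350.6, 209.3], 0.84), ([344.9, 207.7], 0.56)]
side station [([330.4, 190.7], 0.97)]
side rail [([257.9, 269.2], 0.28)]
side meter [([271.9, 288.5], 0.85), ([276.6, 364.9], 0.78), ([199.6, 326.0], 0.73)]
```

View pics/top0.png

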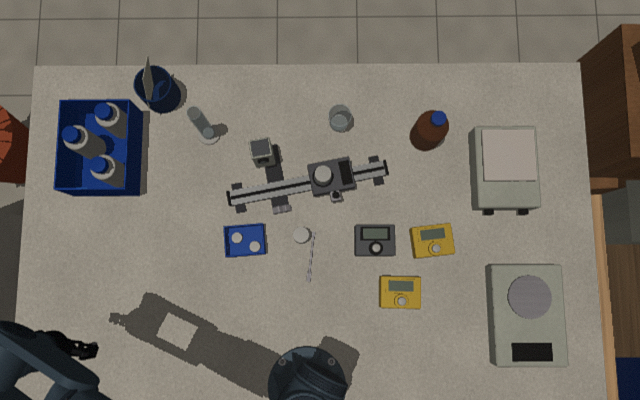

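View pics/side0.png

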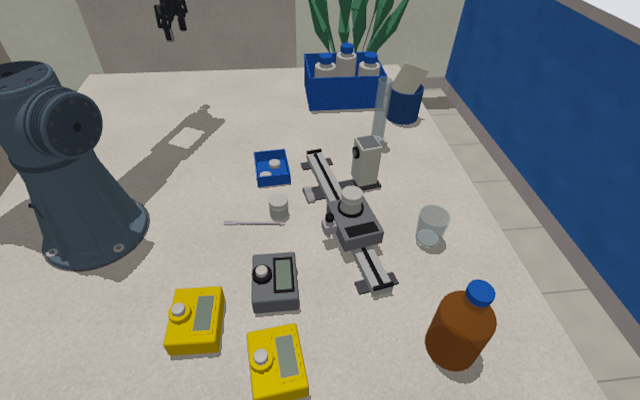

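The top view shows the carriage at (332,176), with the end face to push on its right at about (354,172). The click stop is at (281,208). The three meter-like things are a grey one at (375,240) and yellow ones at (433,240) and (400,292). The grey one fits the description; its button is at (376,248) in the top view and (262,271) in the side view.

```bash
cat > h.py <<'E'
from bench import ctrl, vision, ticket, find_in, regions_of, pinpoint
import cv2,numpy as np
def ray(P,xy):
    K=np.array(P["intrinsics"]);R=np.array(P["R"]);t=np.array(P["t"])
    d=R.T@np.linalg.inv(K)@np.array([xy[0],xy[1],1.]);return -R.T@t,d/np.linalg.norm(d)
def onz(P,xy,z):
    o,d=ray(P,xy);return o+d*(z-o[2])/d[2]
def tri(obs):
    A=np.zeros((3,3));b=np.zeros(3)
    for P,xy in obs:
        o,d=ray(P,xy);M=np.eye(3)-np.outer(d,d);A+=M;b+=M@o
    return np.linalg.solve(A,b)
def proj(P,X):
    c=np.array(P["R"])@np.array(X)+np.array(P["t"]);p=np.array(P["intrinsics"])@c;return p[:2]/p[2]
E
python3 - <<'E'
from h import *
T=vision.camera_params("top");S=vision.camera_params("side")
np.set_printoptions(precision=4,suppress=True)
D={"push_face":((352.1,171.1),(363.7,240.2),.047),"mark":((337.2,193.1),(327.7,223.4),.064),"notch":((282.7,210.6),(306.3,193.6),.013),
"read":((376.4,249.1),(261.4,267.4),.055),"jar":((319.7,176.8),(350.6,209.3),.067),"station":((277.8,189.2),(330.4,190.7),0),"meter":((375.1,238.3),(271.9,288.5),0)}
for k,(a,b,z) in D.items(): print(k,tri([(T,a),(S,b)]),onz(T,a,z),onz(S,b,z))
print(-np.array(T["R"]).T@T["t"],-np.array(S["R"]).T@S["t"])
for c in ["top","side"]:
    im=vision.camera(c)
    cr=im[130:280,210:460] if c=="top" else im[130:320,220:430]
    cv2.imwrite(f"pics/{c}crop.png",cv2.resize(cr[:,:,::-1],None,fx=3,fy=3,interpolation=cv2.INTER_CUBIC))
E
```

```text
push_face [ 0.6061 -0.1365  0.0573] [ 0.6099 -0.1375  0.047 ] [ 0.6073 -0.1283  0.047 ]
mark [ 0.5365 -0.0922  0.0707] [ 0.5422 -0.0926  0.064 ] [ 0.5329 -0.0869  0.064 ]
notch [0.499  0.0666 0.0149] [0.4989 0.0667 0.013 ] [0.4995 0.0687 0.013 ]
read [ 0.3843 -0.1997  0.0751] [ 0.3821 -0.2026  0.055 ] [ 0.3859 -0.1843  0.055 ]
jar [ 0.592  -0.0428  0.0581] [ 0.5894 -0.0426  0.067 ] [ 0.5905 -0.0513  0.067 ]
station [0.5647 0.0821 0.0053] [0.5653 0.0825 0.    ] [0.566  0.0879 0.    ]
meter [ 0.4097 -0.2057  0.0113] [ 0.4169 -0.2061  0.    ] [ 0.4029 -0.1995  0.    ]
[ 0.3028 -0.0259  1.5216] [ 0.4357 -0.6423  0.6768]
```

View pics/topcrop.png

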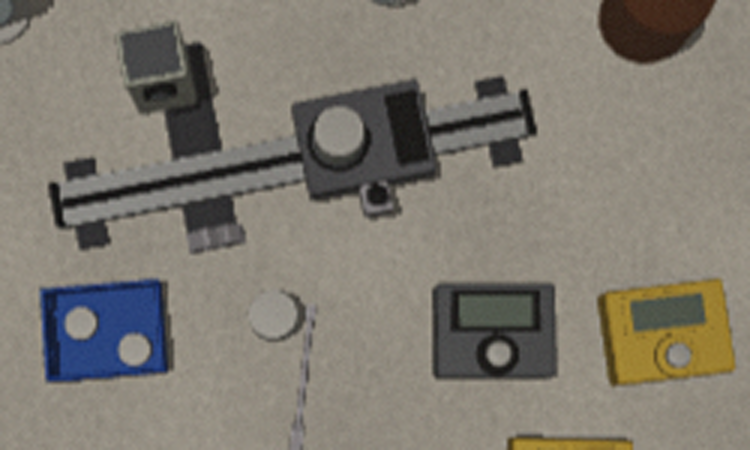

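View pics/sidecrop.png

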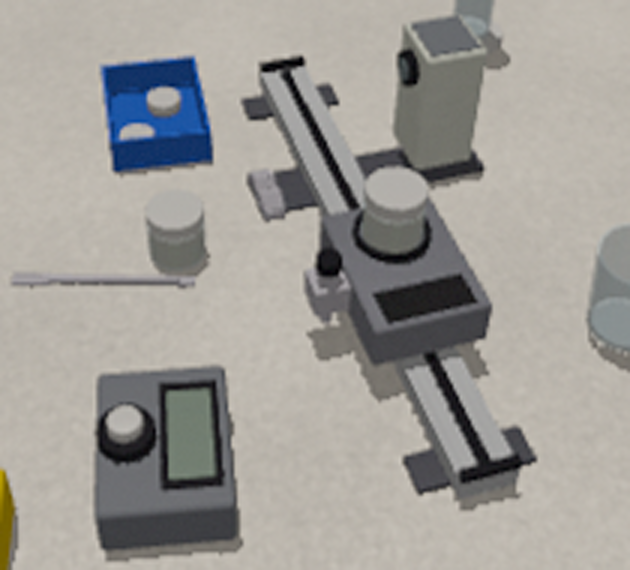

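Run:
```python
from h import *
np.set_printoptions(precision=4,suppress=True)
T=vision.camera_params("top");S=vision.camera_params("side")
t=lambda u,v:(210+u/3,130+v/3); s=lambda u,v:(220+u/3,130+v/3)
A=onz(T,t(57,205),.033);B=onz(T,t(529,112),.033);print("ends",A,B,np.linalg.norm(A-B))
A2=onz(S,s(282,65),.033);B2=onz(S,s(497,465),.033);print("ends side",A2,B2,np.linalg.norm(A2-B2))
for M,N in((A,B),(A2,B2)):
    u=(M-N)/np.linalg.norm(M-N);print("yaw",np.arctan2(-u[0],u[1]),(M+N)/2)
print("button",onz(T,t(498,352),.05),tri([(T,t(498,352)),(S,s(126,422))]))
print("face top edge TL",onz(T,t(418,80),.067),onz(T,t(440,172),.067),onz(T,t(293,104),.067),onz(T,t(313,198),.067))
print("side edge",onz(S,s(372,330),.067),onz(S,s(490,297),.067), "bottom",onz(S,s(375,365),.027))
print("knob",onz(T,t(377,190),.087),tri([(T,t(377,192)),(S,s(330,258))]))
print("notch",onz(T,t(215,236),.018),onz(S,s(266,190),.018))
```

```text
ends [0.5331 0.2229 0.033 ] [ 0.6236 -0.2395  0.033 ] 0.47122989889691214
ends side [0.5358 0.2207 0.033 ] [ 0.6314 -0.2361  0.033 ] 0.4667141027487859
yaw 0.19328282463524146 [ 0.5784 -0.0083  0.033 ]
yaw 0.2064279027342656 [ 0.5836 -0.0077  0.033 ]
button [ 0.3874 -0.2022  0.05  ] [ 0.3872 -0.2002  0.0657]
face top edge TL [ 0.6482 -0.1286  0.067 ] [ 0.5582 -0.1483  0.067 ] [ 0.6252 -0.0081  0.067 ] [ 0.5336 -0.027   0.067 ]
side edge [ 0.5604 -0.14    0.067 ] [ 0.6509 -0.1177  0.067 ] bottom [ 0.5653 -0.14    0.027 ]
knob [ 0.5378 -0.0872  0.087 ] [ 0.5364 -0.0871  0.0875]
notch [0.504  0.0694 0.018 ] [0.5052 0.0637 0.018 ]
```

```bash
cat >> h.py <<'E'
from scipy.spatial.transform import Rotation as Ro
def pose():
    o=ctrl.get_obs();q=o["eef_rot"];return o,np.array(o["eef_pos"]),Ro.from_quat([q[1],q[2],q[3],q[0]])
def delta(p,target,Rt=None):
    o,x,R=pose();d=R.inv().apply(np.array(target)-x)*100
    a=(R.inv()*Rt).as_rotvec() if Rt is not None else np.zeros(3)
    print("d cm",np.round(d,2),"a",np.round(a,3));return d,a
def Rrail(yaw,flip=1):
    # tool y down, tool x across the rail
    x=flip*np.array([np.cos(yaw),np.sin(yaw),0]);y=np.array([0,0,-1.]);z=np.cross(x,y)
    return Ro.from_matrix(np.c_[x,y,z])
E
python3 - <<'E'
from h import *
np.set_printoptions(precision=4,suppress=True)
o,x,R=pose();print(R.as_matrix())
for f in(1,-1): delta(0,(0.614,-0.185,0.25),Rrail(0.2,f))
E
```

```text
[[ 0.2694 -0.     -0.963 ]
 [ 0.963   0.      0.2694]
 [ 0.     -1.      0.    ]]
d cm [-58.77   0.63 -64.12] a [-0.     1.098 -0.   ]
d cm [-58.77   0.63 -64.12] a [-0.    -2.044  0.   ]
```

Request:
{"fn": "apply_moves", "kwargs": {"increments": [{"x": -5,"z": -5.5,"ay": 0.1,"grip": 1},{"x": -10,"z": -11,"ay": 0.2,"grip": 1},{"x": -15,"z": -16.4,"ay": 0.3,"grip": 1},{"x": -20,"z": -22,"ay": 0.4,"grip": 1},{"x": -25,"z": -27.3,"ay": 0.5,"grip": 1},{"x": -30,"z": -32.8,"ay": 0.6,"grip": 1},{"x": -35,"z": -38,"ay": 0.7,"grip": 1},{"x": -40,"z": -43.6,"ay": 0.8,"grip": 1},{"x": -45,"z": -49,"ay": 0.9,"grip": 1},{"x": -50,"z": -54.5,"ay": 1.0,"grip": 1},{"x": -55,"z": -60,"ay": 1.05,"grip": 1},{"x": -58.8,"z": -64.1,"ay": 1.1,"grip": 1}]}}

```text
invalid input
```

Run:
```python
from h import *
np.set_printoptions(precision=4,suppress=True)
o,x,R=pose();print(o["time_s"],x,R.as_matrix(),o["opening"],o["wrist_force"])
P=vision.camera_params("wrist");im=vision.camera("wrist");cv2.imwrite("pics/w1.png",im[:,:,::-1])
print(-np.array(P["R"]).T@P["t"],np.array(P["R"])[2])
for q,z in [("push_face",.047),("carriage_mark",.064),("click_notch",.013),("read_top",.05),("nest",.067)]:
    for a in pinpoint("wrist",q)[:2]: print(q,np.round(a["xy"],1),round(a["p"],2),onz(P,a["xy"],z))
```

```text
1.0 [0.1549 0.5538 0.2563] [[ 0.2694 -0.     -0.963 ]
 [ 0.963   0.      0.2694]
 [ 0.     -1.      0.    ]] 0.9958542962675316 [-0.0977  0.2635  0.4573]
[0.0781 0.5742 0.3748] [ 0.3017 -0.0838 -0.9497]
```

View pics/w1.png

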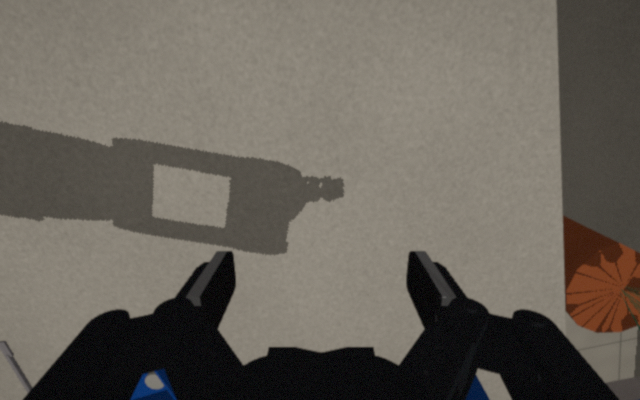

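Request:
{"fn": "apply_moves", "kwargs": {"increments": [{"x": -5.0,"y": 0.0,"z": -5.5,"ax": 0.0,"ay": 0.1,"az": 0.0,"grip": 1.0}]}}

```text
time_s: 1.42
eef_pos: [0.1873, 0.5021, 0.2561]
eef_rot: [0.584, -0.583, -0.4, 0.399]
wrist_force: [2.1, -0.5, 1.2]
opening: 0.818
```

Run:
```python
from h import *
o,x,R=pose();print(x);delta(0,(0.614,-0.185,0.25),Rrail(0.2,1))
```

```text
[0.18727244 0.50210163 0.25613716]
d cm [-48.6    0.55 -64.65] a [-0.001  1.     0.001]
```

Request:
{"fn": "apply_moves", "kwargs": {"increments": [{"x": -3.7,"y": 0.0,"z": -5.0,"ax": 0.0,"ay": 0.1,"az": 0.0,"grip": 1.0},{"x": -7.4,"y": 0.0,"z": -10.0,"ax": 0.0,"ay": 0.2,"az": 0.0,"grip": 1.0},{"x": -11.2,"y": 0.0,"z": -15.0,"ax": 0.0,"ay": 0.3,"az": 0.0,"grip": 1.0},{"x": -15.0,"y": 0.0,"z": -20.0,"ax": 0.0,"ay": 0.4,"az": 0.0,"grip": 1.0},{"x": -18.8,"y": 0.0,"z": -25.0,"ax": 0.0,"ay": 0.5,"az": 0.0,"grip": 1.0},{"x": -22.5,"y": 0.0,"z": -30.0,"ax": 0.0,"ay": 0.6,"az": 0.0,"grip": 1.0},{"x": -26.3,"y": 0.0,"z": -35.0,"ax": 0.0,"ay": 0.7,"az": 0.0,"grip": 1.0},{"x": -30.0,"y": 0.0,"z": -40.0,"ax": 0.0,"ay": 0.8,"az": 0.0,"grip": 1.0},{"x": -33.8,"y": 0.0,"z": -45.0,"ax": 0.0,"ay": 0.9,"az": 0.0,"grip": 1.0},{"x": -37.6,"y": 0.0,"z": -50.0,"ax": 0.0,"ay": 1.0,"az": 0.0,"grip": 1.0},{"x": -41.4,"y": 0.0,"z": -55.0,"ax": 0.0,"ay": 1.0,"az": 0.0,"grip": 1.0},{"x": -45.0,"y": 0.0,"z": -60.0,"ax": 0.0,"ay": 1.0,"az": 0.0,"grip": 1.0}]}}

```text
time_s: 2.92
eef_pos: [0.5842, -0.1362, 0.2556]
eef_rot: [0.704, -0.703, -0.071, 0.07]
wrist_force: [0.4, 1.3, 0.4]
opening: 0.002
```

Run:
```python
from h import *
np.set_printoptions(precision=4,suppress=True)
o,x,R=pose();print(o["time_s"],x,R.as_matrix(),o["opening"],o["wrist_force"],o["q"]);delta(0,(0.614,-0.185,0.25),Rrail(0.2,1))
P=vision.camera_params("wrist");im=vision.camera("wrist");cv2.imwrite("pics/w2.png",im[:,:,::-1])
print(-np.array(P["R"]).T@P["t"],np.array(P["R"])[2])
for q,z in [("push_face",.047),("carriage_mark",.064),("click_notch",.013),("nest",.067)]:
    for a in pinpoint("wrist",q)[:2]: print(q,np.round(a["xy"],1),round(a["p"],2),onz(P,a["xy"],z))
```

```text
2.925 [ 0.5842 -0.1362  0.2556] [[ 0.9801  0.0004 -0.1985]
 [ 0.1985  0.0009  0.9801]
 [ 0.0006 -1.      0.0008]] 0.0016859232243096782 [0.382  1.3487 0.4496] [-0.4272  0.2358  1.5431  0.001   1.3627 -0.6272]
d cm [ 1.95  0.56 -5.38] a [-0.001 -0.     0.001]
[ 0.5688 -0.0587  0.3741] [ 0.0625 -0.3056 -0.9501]
push_face [340.6 173. ] 0.88 [ 0.6074 -0.1348  0.047 ]
carriage_mark [287. 116.] 0.92 [ 0.5397 -0.084   0.064 ]
```

View pics/w2.png

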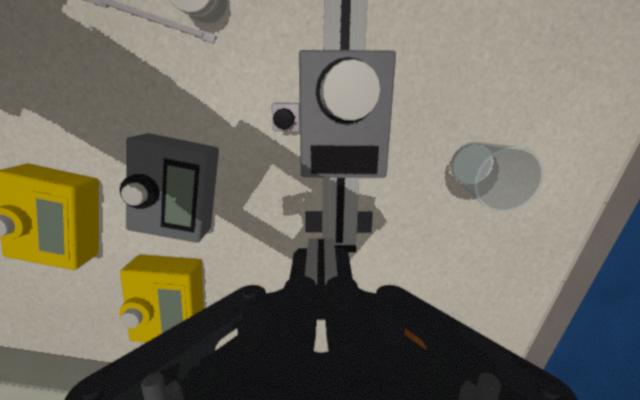

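The wrist view shows the carriage in line with the image columns. Its end-face edge runs along row 176, columns 300–388. The rail is at column 342 and the plunger knob at (284,118). The grey meter's button is at about (134,192). I'll fix the face and button positions from this view.

Run:
```python
from h import *
np.set_printoptions(precision=4,suppress=True)
P=vision.camera_params("wrist");T=vision.camera_params("top");S=vision.camera_params("side")
a=onz(P,(301,175),.067);b=onz(P,(387,177),.067);print(a,b,(a+b)/2,np.linalg.norm(a-b),np.arctan2((b-a)[1],(b-a)[0]))
print("rail end",onz(P,(341,247),.025),onz(P,(347,3),.025))
r=onz(P,(341,247),.025)-onz(P,(347,3),.025);print(np.arctan2(-r[0],r[1]))
print("knob",onz(P,(284,118),.087))
t=(210+498/3,130+352/3);s=(220+126/3,130+422/3)
print("button",tri([(T,t),(S,s),(P,(133,193))]),onz(P,(133,193),.06))
```

```text
[ 0.5629 -0.1381  0.067 ] [ 0.6525 -0.1222  0.067 ] [ 0.6077 -0.1301  0.067 ] 0.09103535582351015 0.1757491702385564
rail end [ 0.6305 -0.2339  0.025 ] [0.5759 0.037  0.025 ]
-2.9428879954529155
knob [ 0.538  -0.0821  0.087 ]
button [ 0.3867 -0.1981  0.0623] [ 0.3849 -0.1968  0.06  ]
```

Request:
{"fn": "apply_moves", "kwargs": {"increments": [{"x": 2.2,"y": 0.0,"z": -5.5,"ax": 0.0,"ay": 0.0,"az": 0.0,"grip": 1.0},{"x": 2.2,"y": 5.0,"z": -5.5,"ax": 0.0,"ay": 0.0,"az": 0.0,"grip": 1.0},{"x": 2.2,"y": 10.0,"z": -5.5,"ax": 0.0,"ay": 0.0,"az": 0.0,"grip": 1.0},{"x": 2.2,"y": 15.0,"z": -5.5,"ax": 0.0,"ay": 0.0,"az": 0.0,"grip": 1.0},{"x": 2.2,"y": 17.8,"z": -5.5,"ax": 0.0,"ay": 0.0,"az": 0.0,"grip": 1.0},{"x": 2.2,"y": 18.8,"z": -5.5,"ax": 0.0,"ay": 0.0,"az": 0.0,"grip": 1.0}]}}

```text
time_s: 3.92
eef_pos: [0.6138, -0.1811, 0.0652]
eef_rot: [0.705, -0.702, -0.07, 0.072]
wrist_force: [0.8, -0.8, -0.2]
opening: 0.005
```

Run:
```python
from h import *
np.set_printoptions(precision=4,suppress=True)
o,x,R=pose();print(o["time_s"],x,o["opening"],o["wrist_force"])
for c in ["side","wrist"]:
    im=vision.camera(c);cv2.imwrite(f"pics/{c}3.png",im[:,:,::-1] if c=="wrist" else cv2.resize(im[130:320,220:430,::-1],None,fx=3,fy=3))
```

```text
3.925 [ 0.6138 -0.1811  0.0652] 0.005009285861556782 [ 0.8451 -0.7608 -0.1879]
```

View pics/side3.png

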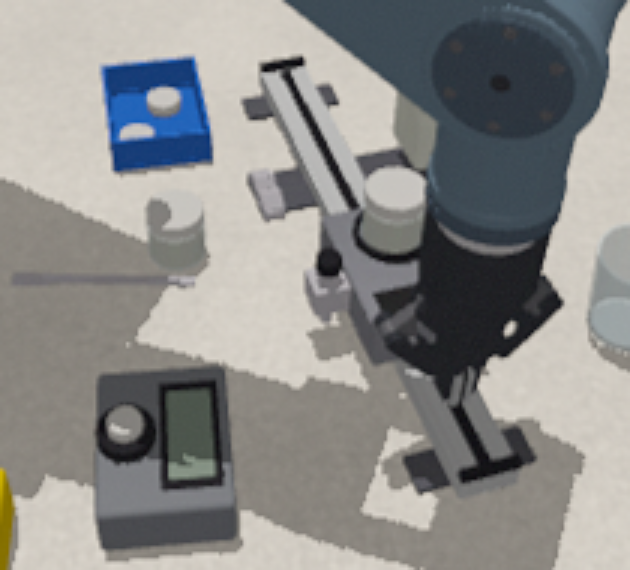

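View pics/wrist3.png

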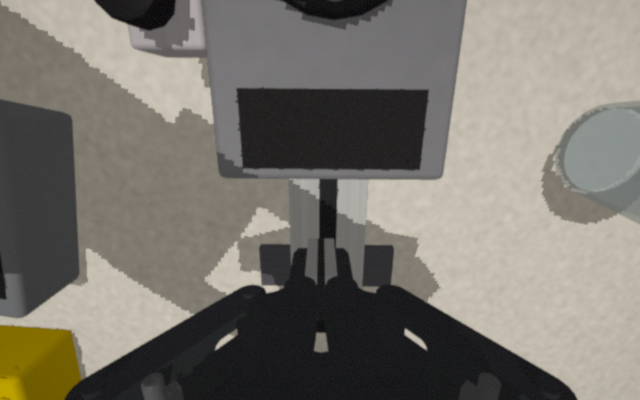

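Request:
{"fn": "apply_moves", "kwargs": {"increments": [{"x": 0.1,"y": 0.0,"z": 1.5,"ax": 0.0,"ay": 0.0,"az": 0.0,"grip": 1.0},{"x": 0.1,"y": 0.0,"z": 2.5,"ax": 0.0,"ay": 0.0,"az": 0.0,"grip": 1.0},{"x": 0.1,"y": 0.0,"z": 3.0,"ax": 0.0,"ay": 0.0,"az": 0.0,"grip": 1.0},{"x": 0.1,"y": 0.0,"z": 3.3,"ax": 0.0,"ay": 0.0,"az": 0.0,"grip": 1.0},{"x": 0.1,"y": 0.0,"z": 3.6,"ax": 0.0,"ay": 0.0,"az": 0.0,"grip": 1.0},{"x": 0.1,"y": 0.0,"z": 3.9,"ax": 0.0,"ay": 0.0,"az": 0.0,"grip": 1.0},{"x": 0.1,"y": 0.0,"z": 4.2,"ax": 0.0,"ay": 0.0,"az": 0.0,"grip": 1.0},{"x": 0.1,"y": 0.0,"z": 4.5,"ax": 0.0,"ay": 0.0,"az": 0.0,"grip": 1.0}]}}

```text
time_s: 5.03
eef_pos: [0.6069, -0.1379, 0.0668]
eef_rot: [0.704, -0.703, -0.07, 0.071]
wrist_force: [0.8, -1.4, 0.2]
opening: 0.001
```

Run:
```python
from h import *
np.set_printoptions(precision=4,suppress=True)
o,x,R=pose();print(o["time_s"],x,R.as_matrix()[:,2],o["wrist_force"])
im=vision.camera("wrist");cv2.imwrite("pics/w4.png",im[:,:,::-1])
P=vision.camera_params("wrist")
for q,z in [("push_face",.047),("carriage_mark",.064),("click_notch",.013)]:
    for a in pinpoint("wrist",q)[:2]: print(q,np.round(a["xy"],1),round(a["p"],2),onz(P,a["xy"],z))
```

```text
5.025 [ 0.6069 -0.1379  0.0668] [-0.1993  0.9799  0.0023] [ 0.7703 -1.442   0.1777]
push_face [323.6 238. ] 0.8 [ 0.6067 -0.1271  0.047 ]
carriage_mark [175.2 114.6] 0.6 [ 0.5368 -0.0781  0.064 ]
```

View pics/w4.png

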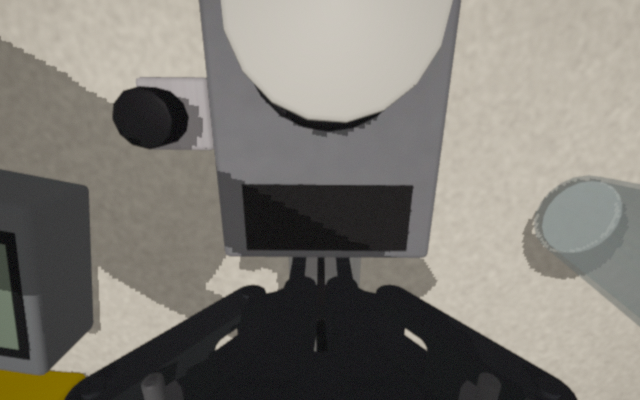

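Request:
{"fn": "apply_moves", "kwargs": {"increments": [{"x": 0.0,"y": 0.0,"z": 0.4,"ax": 0.0,"ay": 0.0,"az": 0.0,"grip": 1.0},{"x": 0.0,"y": 0.0,"z": 0.9,"ax": 0.0,"ay": 0.0,"az": 0.0,"grip": 1.0},{"x": 0.0,"y": 0.0,"z": 1.5,"ax": 0.0,"ay": 0.0,"az": 0.0,"grip": 1.0},{"x": 0.0,"y": 0.0,"z": 2.1,"ax": 0.0,"ay": 0.0,"az": 0.0,"grip": 1.0},{"x": 0.0,"y": 0.0,"z": 2.7,"ax": 0.0,"ay": 0.0,"az": 0.0,"grip": 1.0},{"x": 0.0,"y": 0.0,"z": 3.3,"ax": 0.0,"ay": 0.0,"az": 0.0,"grip": 1.0},{"x": 0.0,"y": 0.0,"z": 3.9,"ax": 0.0,"ay": 0.0,"az": 0.0,"grip": 1.0},{"x": 0.0,"y": 0.0,"z": 4.5,"ax": 0.0,"ay": 0.0,"az": 0.0,"grip": 1.0},{"x": 0.0,"y": 0.0,"z": 5.1,"ax": 0.0,"ay": 0.0,"az": 0.0,"grip": 1.0},{"x": 0.0,"y": 0.0,"z": 5.6,"ax": 0.0,"ay": 0.0,"az": 0.0,"grip": 1.0},{"x": 0.0,"y": 0.0,"z": 6.0,"ax": 0.0,"ay": 0.0,"az": 0.0,"grip": 1.0},{"x": 0.0,"y": 0.0,"z": 6.3,"ax": 0.0,"ay": 0.0,"az": 0.0,"grip": 1.0}]}}

```text
time_s: 6.72
eef_pos: [0.5941, -0.0755, 0.0669]
eef_rot: [0.705, -0.702, -0.07, 0.072]
wrist_force: [1.0, -1.6, 0.2]
opening: 0.003
```

Run:
```python
from h import *
np.set_printoptions(precision=4,suppress=True)
o,x,R=pose();print(o["time_s"],x,R.as_matrix()[:,2],o["wrist_force"])
for c in ["wrist","top"]:
    im=vision.camera(c);cv2.imwrite(f"pics/{c}5.png",im[:,:,::-1] if c=="wrist" else cv2.resize(im[130:280,210:460,::-1],None,fx=3,fy=3))
    P=vision.camera_params(c)
    for q,z in [("push_face",.047),("carriage_mark",.064),("click_notch",.013)]:
        for a in pinpoint(c,q)[:2]: print(c,q,np.round(a["xy"],1),round(a["p"],2),onz(P,a["xy"],z))
```

```text
6.725 [ 0.5941 -0.0755  0.0669] [-0.1996  0.9799  0.0032] [ 0.9919 -1.5638  0.2094]
wrist push_face [325.9 240.4] 0.95 [ 0.5952 -0.066   0.047 ]
wrist carriage_mark [177.2 114.1] 0.68 [ 0.5245 -0.0155  0.064 ]
wrist click_notch [328.1  44.5] 0.35 [0.5771 0.0284 0.013 ]
top push_face [330.9 175.7] 0.86 [ 0.5965 -0.0755  0.047 ]
top click_notch [282.4 206.6] 0.56 [0.5108 0.0676 0.013 ]
```

View pics/wrist5.png

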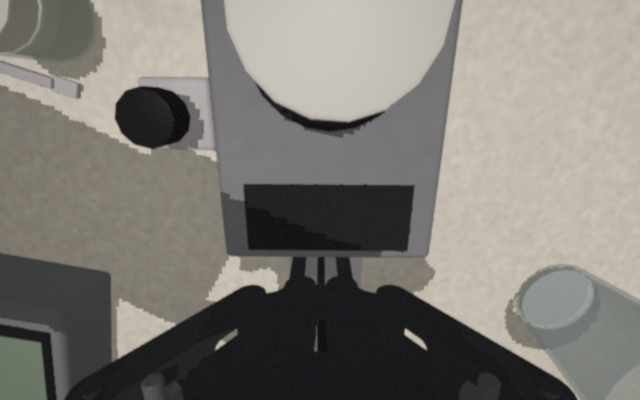

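View pics/top5.png

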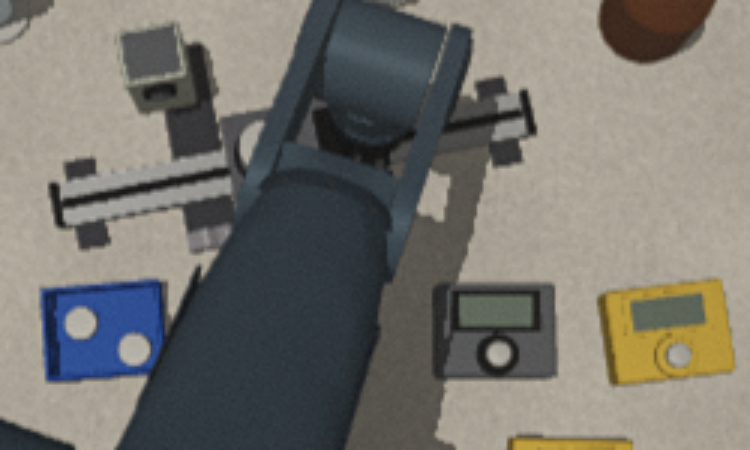

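Request:
{"fn": "apply_moves", "kwargs": {"increments": [{"x": 0.0,"y": 0.0,"z": 0.4,"ax": 0.0,"ay": 0.0,"az": 0.0,"grip": 1.0},{"x": 0.0,"y": 0.0,"z": 0.9,"ax": 0.0,"ay": 0.0,"az": 0.0,"grip": 1.0},{"x": 0.0,"y": 0.0,"z": 1.4,"ax": 0.0,"ay": 0.0,"az": 0.0,"grip": 1.0},{"x": 0.0,"y": 0.0,"z": 2.0,"ax": 0.0,"ay": 0.0,"az": 0.0,"grip": 1.0},{"x": 0.0,"y": 0.0,"z": 2.6,"ax": 0.0,"ay": 0.0,"az": 0.0,"grip": 1.0},{"x": 0.0,"y": 0.0,"z": 3.2,"ax": 0.0,"ay": 0.0,"az": 0.0,"grip": 1.0},{"x": 0.0,"y": 0.0,"z": 3.8,"ax": 0.0,"ay": 0.0,"az": 0.0,"grip": 1.0},{"x": 0.0,"y": 0.0,"z": 4.3,"ax": 0.0,"ay": 0.0,"az": 0.0,"grip": 1.0},{"x": 0.0,"y": 0.0,"z": 4.7,"ax": 0.0,"ay": 0.0,"az": 0.0,"grip": 1.0},{"x": 0.0,"y": 0.0,"z": 5.0,"ax": 0.0,"ay": 0.0,"az": 0.0,"grip": 1.0}]}}

```text
time_s: 8.38
eef_pos: [0.5839, -0.0265, 0.067]
eef_rot: [0.705, -0.702, -0.07, 0.072]
wrist_force: [1.2, -0.9, -0.5]
opening: -0.001
```

Run:
```python
from h import *
np.set_printoptions(precision=4,suppress=True)
o,x,R=pose();print(o["time_s"],x,R.as_matrix()[:,2],o["wrist_force"])
for c in ["wrist","side"]:
    im=vision.camera(c);cv2.imwrite(f"pics/{c}6.png",im[:,:,::-1] if c=="wrist" else cv2.resize(im[130:280,250:430,::-1],None,fx=4,fy=4,interpolation=cv2.INTER_CUBIC))
    P=vision.camera_params(c)
    for q,z in [("push_face",.047),("carriage_mark",.064),("click_notch",.013)]:
        for a in pinpoint(c,q)[:2]: print(c,q,np.round(a["xy"],1),round(a["p"],2),onz(P,a["xy"],z))
```

```text
8.375 [ 0.5839 -0.0265  0.067 ] [-0.1996  0.9799  0.0035] [ 1.2098 -0.9449 -0.4678]
wrist push_face [325.1 237.5] 0.82 [ 0.5843 -0.0155  0.047 ]
wrist carriage_mark [178.4 113.5] 0.98 [0.5147 0.0338 0.064 ]
wrist click_notch [ 68.3 373.1] 0.73 [ 0.421  -0.1815  0.013 ]
wrist click_notch [213.7  34.3] 0.6 [0.5079 0.0703 0.013 ]
side push_face [346.6 203.1] 0.66 [ 0.5897 -0.0103  0.047 ]
side carriage_mark [312.1 189.8] 0.97 [0.5099 0.0262 0.064 ]
side click_notch [311.8 195.7] 0.88 [0.5129 0.0594 0.013 ]
```

View pics/wrist6.png

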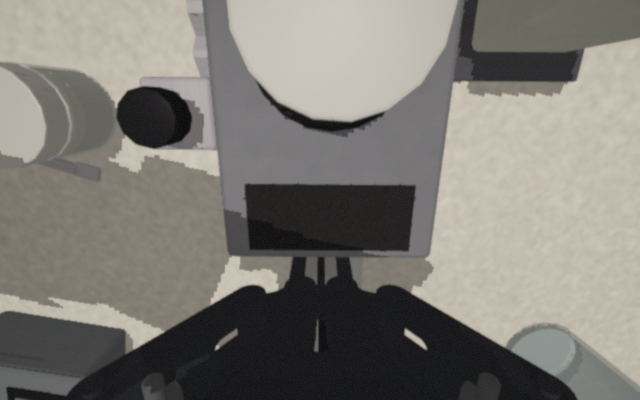

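View pics/side6.png

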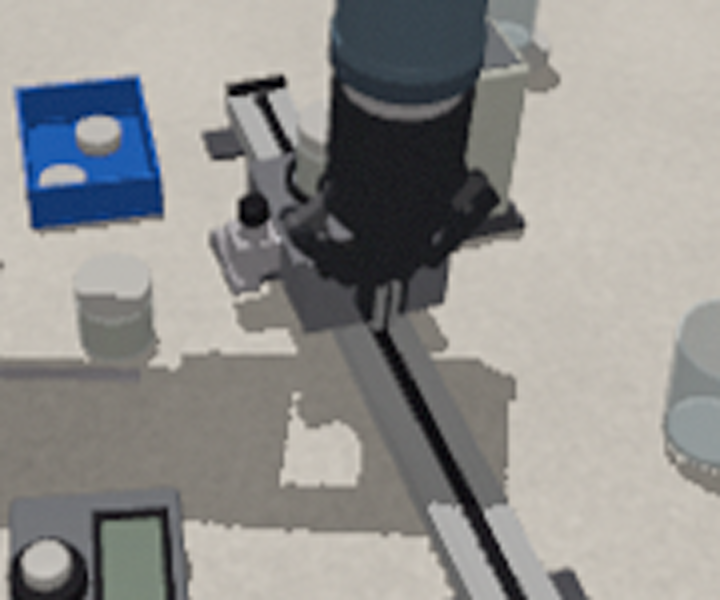

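Request:
{"fn": "apply_moves", "kwargs": {"increments": [{"x": 0.0,"y": 0.0,"z": 0.2,"ax": 0.0,"ay": 0.0,"az": 0.0,"grip": 1.0},{"x": 0.0,"y": 0.0,"z": 0.4,"ax": 0.0,"ay": 0.0,"az": 0.0,"grip": 1.0},{"x": 0.0,"y": 0.0,"z": 0.6,"ax": 0.0,"ay": 0.0,"az": 0.0,"grip": 1.0},{"x": 0.0,"y": 0.0,"z": 0.8,"ax": 0.0,"ay": 0.0,"az": 0.0,"grip": 1.0},{"x": 0.0,"y": 0.0,"z": 1.0,"ax": 0.0,"ay": 0.0,"az": 0.0,"grip": 1.0},{"x": 0.0,"y": 0.0,"z": 1.2,"ax": 0.0,"ay": 0.0,"az": 0.0,"grip": 1.0},{"x": 0.0,"y": 0.0,"z": 1.4,"ax": 0.0,"ay": 0.0,"az": 0.0,"grip": 1.0},{"x": 0.0,"y": 0.0,"z": 1.6,"ax": 0.0,"ay": 0.0,"az": 0.0,"grip": 1.0}]}}

```text
time_s: 9.78
eef_pos: [0.5806, -0.0109, 0.0669]
eef_rot: [0.705, -0.702, -0.07, 0.072]
wrist_force: [1.2, -2.1, -1.1]
opening: 0.004
```

Request:
{"fn": "apply_moves", "kwargs": {"increments": [{"x": 0.0,"y": 0.0,"z": 0.15,"ax": 0.0,"ay": 0.0,"az": 0.0,"grip": 1.0},{"x": 0.0,"y": 0.0,"z": 0.3,"ax": 0.0,"ay": 0.0,"az": 0.0,"grip": 1.0}]}}

```text
time_s: 10.02
eef_pos: [0.5802, -0.0089, 0.067]
eef_rot: [0.704, -0.703, -0.07, 0.072]
wrist_force: [2.5, -7.7, -2.2]
opening: -0.0
```

Request:
{"fn": "apply_moves", "kwargs": {"increments": [{"x": 0.0,"y": 0.0,"z": 0.15,"ax": 0.0,"ay": 0.0,"az": 0.0,"grip": 1.0},{"x": 0.0,"y": 0.0,"z": 0.3,"ax": 0.0,"ay": 0.0,"az": 0.0,"grip": 1.0}]}}

```text
time_s: 10.28
eef_pos: [0.58, -0.0075, 0.067]
eef_rot: [-0.703, 0.704, 0.07, -0.072]
wrist_force: [2.6, -8.6, -3.7]
opening: -0.001
```

Request:
{"fn": "apply_moves", "kwargs": {"increments": [{"x": 0.0,"y": 0.0,"z": 0.15,"ax": 0.0,"ay": 0.0,"az": 0.0,"grip": 1.0},{"x": 0.0,"y": 0.0,"z": 0.3,"ax": 0.0,"ay": 0.0,"az": 0.0,"grip": 1.0}]}}

```text
time_s: 10.52
eef_pos: [0.5797, -0.0062, 0.067]
eef_rot: [-0.702, 0.705, 0.07, -0.071]
wrist_force: [1.9, -9.6, -2.9]
opening: -0.003
```

Request:
{"fn": "apply_moves", "kwargs": {"increments": [{"x": 0.0,"y": 0.0,"z": 0.15,"ax": 0.0,"ay": 0.0,"az": 0.0,"grip": 1.0},{"x": 0.0,"y": 0.0,"z": 0.3,"ax": 0.0,"ay": 0.0,"az": 0.0,"grip": 1.0}]}}

```text
time_s: 10.78
eef_pos: [0.5794, -0.0048, 0.0671]
eef_rot: [-0.701, 0.706, 0.07, -0.071]
wrist_force: [2.0, -9.2, -2.8]
opening: 0.005
```

Request:
{"fn": "apply_moves", "kwargs": {"increments": [{"x": 0.0,"y": 0.0,"z": 0.2,"ax": 0.0,"ay": 0.0,"az": 0.0,"grip": 1.0},{"x": 0.0,"y": 0.0,"z": 0.3,"ax": 0.0,"ay": 0.0,"az": 0.0,"grip": 1.0},{"x": 0.0,"y": 0.0,"z": 0.4,"ax": 0.0,"ay": 0.0,"az": 0.0,"grip": 1.0}]}}

```text
time_s: 11.15
eef_pos: [0.5788, -0.002, 0.0671]
eef_rot: [-0.701, 0.706, 0.07, -0.071]
wrist_force: [1.6, -5.1, -2.4]
opening: -0.003
```

Request:
{"fn": "apply_moves", "kwargs": {"increments": [{"x": 0.0,"y": 0.0,"z": 0.15,"ax": 0.0,"ay": 0.0,"az": 0.0,"grip": 1.0},{"x": 0.0,"y": 0.0,"z": 0.3,"ax": 0.0,"ay": 0.0,"az": 0.0,"grip": 1.0}]}}

```text
time_s: 11.4
eef_pos: [0.5782, 0.001, 0.067]
eef_rot: [-0.701, 0.706, 0.07, -0.071]
wrist_force: [1.1, -1.6, -1.3]
opening: 0.003
```

Run:
```python
from h import *
np.set_printoptions(precision=4,suppress=True)
o,x,R=pose();print(o["time_s"],x,R.as_matrix()[:,2],o["wrist_force"])
for c in ["wrist","side"]:
    im=vision.camera(c);cv2.imwrite(f"pics/{c}7.png",im[:,:,::-1] if c=="wrist" else cv2.resize(im[130:280,250:430,::-1],None,fx=4,fy=4,interpolation=cv2.INTER_CUBIC))
    P=vision.camera_params(c)
    for q,z in [("push_face",.047),("carriage_mark",.064),("click_notch",.013)]:
        for a in pinpoint(c,q)[:2]: print(c,q,np.round(a["xy"],1),round(a["p"],2),onz(P,a["xy"],z))
```

```text
11.4 [0.5782 0.001  0.067 ] [-0.1989  0.98   -0.0075] [ 1.0947 -1.645  -1.2756]
wrist push_face [325.7 242.1] 0.58 [0.5795 0.0094 0.047 ]
wrist carriage_mark [176.9 113.9] 0.81 [0.5089 0.0613 0.064 ]
wrist click_notch [332.   43.4] 0.53 [0.5634 0.1052 0.013 ]
side push_face [275.  214.6] 0.72 [ 0.4174 -0.0322  0.047 ]
side push_face [341.1 193.7] 0.56 [0.5818 0.0238 0.047 ]
side carriage_mark [307.8 180.6] 0.58 [0.5027 0.061  0.064 ]
side click_notch [308.2 192.5] 0.67 [0.5049 0.0724 0.013 ]
```

View pics/wrist7.png

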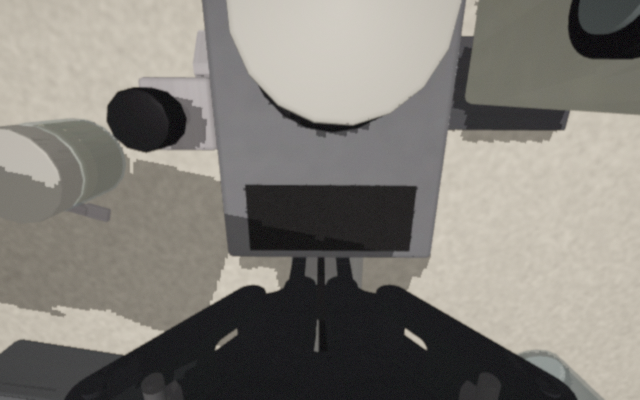

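View pics/side7.png

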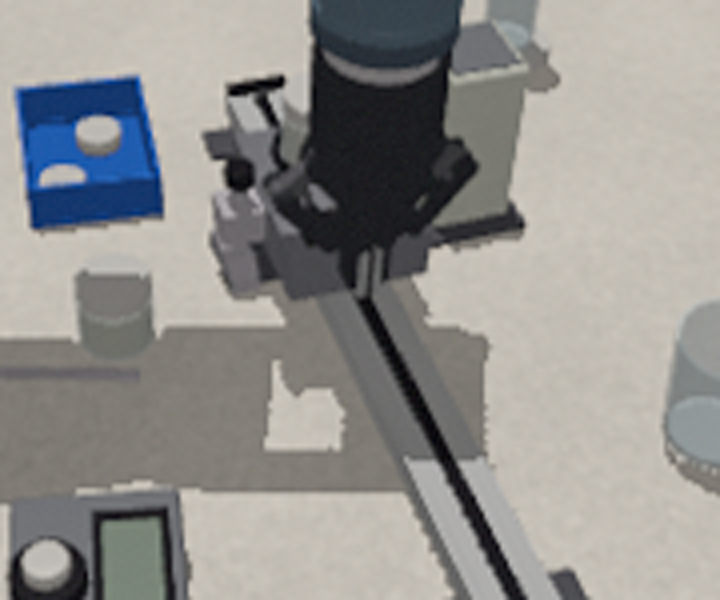

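Request:
{"fn": "apply_moves", "kwargs": {"increments": [{"x": 0.0,"y": 0.0,"z": 0.1,"ax": 0.0,"ay": 0.0,"az": 0.0,"grip": 1.0},{"x": 0.0,"y": 0.0,"z": 0.2,"ax": 0.0,"ay": 0.0,"az": 0.0,"grip": 1.0}]}}

```text
time_s: 12.05
eef_pos: [0.5777, 0.0033, 0.067]
eef_rot: [-0.701, 0.706, 0.07, -0.071]
wrist_force: [0.4, -0.1, 0.1]
opening: 0.001
```

```bash
cat > w.py <<'E'
from h import *
import sys
np.set_printoptions(precision=4,suppress=True)
o,x,R=pose();print(o["time_s"],x,o["wrist_force"])
im=vision.camera("wrist");cv2.imwrite(f"pics/{sys.argv[1]}.png",im[:,:,::-1])
E
python3 w.py w8
```

```text
12.05 [0.5777 0.0033 0.067 ] [ 0.4291 -0.0665  0.1018]
```

View pics/w8.png

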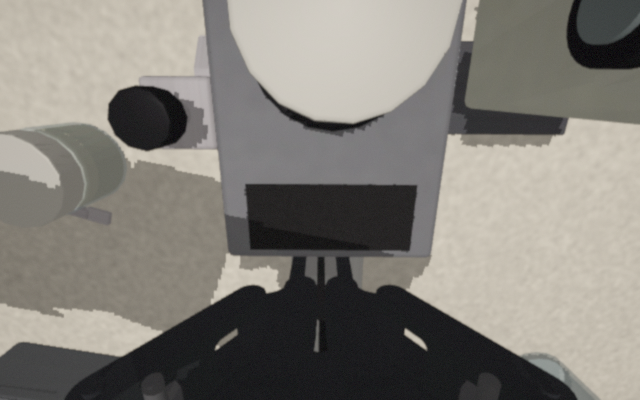

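Request:
{"fn": "apply_moves", "kwargs": {"increments": [{"x": 0.0,"y": 0.0,"z": 0.0,"ax": 0.0,"ay": 0.0,"az": 0.0,"grip": 1.0},{"x": 0.0,"y": 0.0,"z": 0.0,"ax": 0.0,"ay": 0.0,"az": 0.0,"grip": 1.0}]}}

```text
time_s: 12.35
eef_pos: [0.5776, 0.0034, 0.067]
eef_rot: [-0.701, 0.706, 0.07, -0.071]
wrist_force: [-0.2, -0.7, 0.2]
opening: 0.001
```

```bash
python3 w.py w9
```

```text
12.35 [0.5776 0.0034 0.067 ] [-0.2014 -0.7454  0.1896]
```

View pics/w9.png

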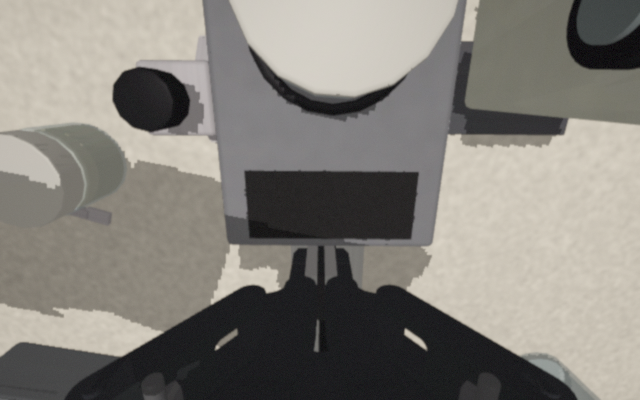

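The wrist picture shows that the carriage has jumped ahead of the fingers. The face edge moved from row 256 to 244, and the knob moved from (147,118) to (151,99), so it has dropped. I'll back off and check.

Request:
{"fn": "apply_moves", "kwargs": {"increments": [{"x": 0.0,"y": 0.0,"z": -1.0,"ax": 0.0,"ay": 0.0,"az": 0.0,"grip": 1.0},{"x": 0.0,"y": 0.0,"z": -3.0,"ax": 0.0,"ay": 0.0,"az": 0.0,"grip": 1.0},{"x": 0.0,"y": 0.0,"z": -6.0,"ax": 0.0,"ay": 0.0,"az": 0.0,"grip": 1.0},{"x": 0.0,"y": -4.0,"z": -9.0,"ax": 0.0,"ay": 0.0,"az": 0.0,"grip": 1.0},{"x": 0.0,"y": -9.0,"z": -12.0,"ax": 0.0,"ay": 0.0,"az": 0.0,"grip": 1.0},{"x": 0.0,"y": -14.0,"z": -14.0,"ax": 0.0,"ay": 0.0,"az": 0.0,"grip": 1.0},{"x": 0.0,"y": -14.0,"z": -14.0,"ax": 0.0,"ay": 0.0,"az": 0.0,"grip": 1.0}]}}

```text
time_s: 13.28
eef_pos: [0.6087, -0.1372, 0.2138]
eef_rot: [-0.699, 0.708, 0.073, -0.067]
wrist_force: [0.6, -0.5, -0.3]
opening: 0.001
```

```bash
python3 w.py w10
python3 - <<'E'
from h import *
np.set_printoptions(precision=4,suppress=True)
for c in ["wrist","side","top"]:
    im=vision.camera(c)
    if c=="side": cv2.imwrite("pics/side10.png",cv2.resize(im[130:280,250:430,::-1],None,fx=4,fy=4,interpolation=cv2.INTER_CUBIC))
    P=vision.camera_params(c)
    for q,z in [("push_face",.047),("carriage_mark",.064),("click_notch",.013),("read_top",.055)]:
        for a in pinpoint(c,q)[:3]: print(c,q,np.round(a["xy"],1),round(a["p"],2),onz(P,a["xy"],z))
E
```

```text
13.275 [ 0.6087 -0.1372  0.2138] [ 0.5821 -0.5187 -0.2763]
wrist click_notch [ 75.9 206.3] 0.22 [ 0.3447 -0.2278  0.013 ]
wrist read_top [ 82.3 345.5] 0.57 [ 0.3747 -0.381   0.055 ]
wrist read_top [323.4  33.1] 0.26 [ 0.5831 -0.01    0.055 ]
side push_face [338.6 193. ] 0.88 [0.576  0.0269 0.047 ]
side push_face [340.9 215.9] 0.37 [ 0.5693 -0.0511  0.047 ]
side carriage_mark [311.  177.1] 0.87 [0.512  0.0737 0.064 ]
side carriage_mark [270.9 168.1] 0.67 [0.4126 0.1189 0.064 ]
side click_notch [307.7 193.3] 0.52 [0.5033 0.0695 0.013 ]
side read_top [269.1 169.4] 0.66 [0.4075 0.1251 0.055 ]
side read_top [327.5 169.7] 0.65 [0.5591 0.1099 0.055 ]
side read_top [258.9 356.2] 0.53 [ 0.3808 -0.3635  0.055 ]
top push_face [298.6 181.1] 0.73 [0.5809 0.0187 0.047 ]
top carriage_mark [284.  205.8] 0.9 [0.5061 0.0599 0.064 ]
top carriage_mark [281.8 207.3] 0.61 [0.5018 0.0662 0.064 ]
top click_notch [283.5 209.7] 0.95 [0.5015 0.0643 0.013 ]
top click_notch [279.1 187.7] 0.18 [0.5676 0.0777 0.013 ]
top read_top [401.3 301.2] 0.55 [ 0.2363 -0.2692  0.055 ]
top read_top [376.2 249.4] 0.54 [ 0.3813 -0.202   0.055 ]
```

View pics/w10.png

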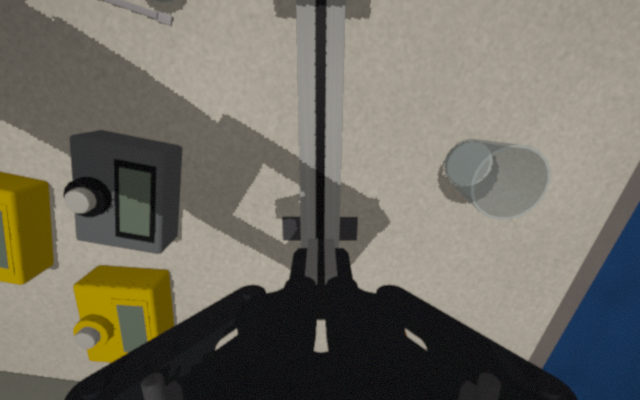

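View pics/side10.png

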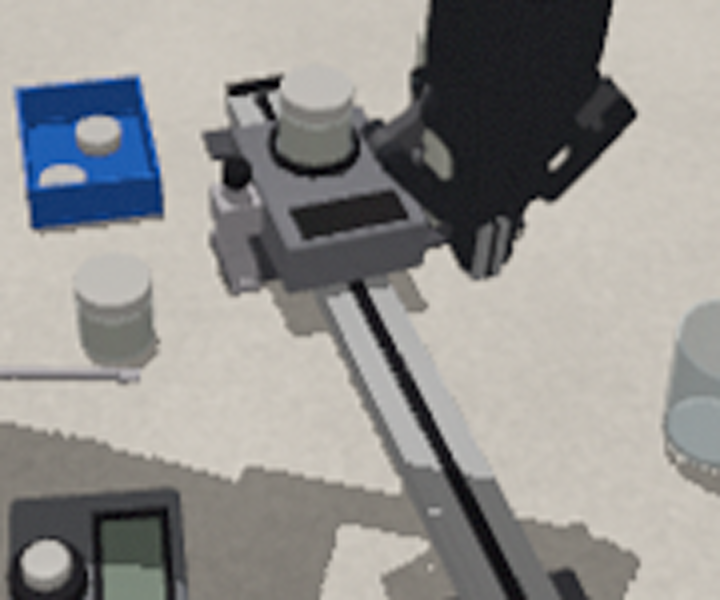

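Run:
```python
from h import *
np.set_printoptions(precision=4,suppress=True)
P=vision.camera_params("wrist");T=vision.camera_params("top");S=vision.camera_params("side")
t=(210+498/3,130+352/3);s=(220+126/3,130+422/3)
for z in(.05,.055,.06): print(onz(P,(78,201),z),onz(T,t,z),onz(S,s,z))
print(tri([(T,t),(S,s),(P,(78,201))]))
im=cv2.imread("pics/w10.png")[120:260,20:200];cv2.imwrite("pics/crop10.png",cv2.resize(im,None,fx=4,fy=4,interpolation=cv2.INTER_CUBIC))
delta(0,(0.387,-0.199,0.2),Rrail(.2,1))
```

```text
[ 0.3762 -0.2     0.05  ] [ 0.3874 -0.2022  0.05  ] [ 0.3866 -0.1887  0.05  ]
[ 0.3801 -0.1974  0.055 ] [ 0.3871 -0.2016  0.055 ] [ 0.387  -0.1923  0.055 ]
[ 0.3839 -0.1948  0.06  ] [ 0.3868 -0.201   0.06  ] [ 0.3874 -0.196   0.06  ]
[ 0.3864 -0.1974  0.0616]
d cm [-22.75   0.86  -2.13] a [ 0.007  0.001 -0.002]
```

View pics/crop10.png

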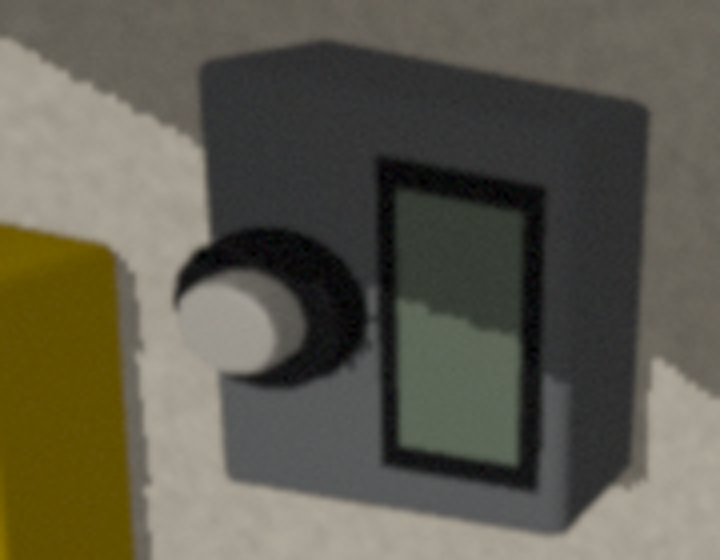

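In this view the meter-like things are the grey one (button at (77,201)) and yellow ones at (90,340) and (5,225). The enlarged crop confirms the grey one as the meter, with a raised white button on a black collar. It lies at about (0.387, -0.198), with its top at about z = 0.061.

Request:
{"fn": "apply_moves", "kwargs": {"increments": [{"x": -5.0,"y": 0.0,"z": -0.5,"ax": 0.0,"ay": 0.0,"az": 0.0,"grip": 1.0},{"x": -10.5,"y": 0.5,"z": -1.0,"ax": 0.007,"ay": 0.0,"az": 0.0,"grip": 1.0},{"x": -16.0,"y": 2.0,"z": -1.5,"ax": 0.007,"ay": 0.0,"az": 0.0,"grip": 1.0},{"x": -20.5,"y": 4.0,"z": -2.0,"ax": 0.007,"ay": 0.0,"az": 0.0,"grip": 1.0},{"x": -22.7,"y": 6.9,"z": -2.1,"ax": 0.007,"ay": 0.0,"az": 0.0,"grip": 1.0},{"x": -22.7,"y": 6.9,"z": -2.1,"ax": 0.007,"ay": 0.0,"az": 0.0,"grip": 1.0},{"x": -22.7,"y": 6.9,"z": -2.1,"ax": 0.007,"ay": 0.0,"az": 0.0,"grip": 1.0}]}}

```text
time_s: 14.95
eef_pos: [0.3886, -0.1996, 0.1407]
eef_rot: [-0.703, 0.704, 0.071, -0.071]
wrist_force: [-0.1, 0.0, -0.1]
opening: -0.0
```

```bash
python3 w.py w11
python3 - <<'E'
from h import *
np.set_printoptions(precision=4,suppress=True)
P=vision.camera_params("wrist");print(proj(P,(.387,-.198,.061)))
for a in pinpoint("wrist","read_top")[:2]: print(np.round(a["xy"],1),round(a["p"],2),onz(P,a["xy"],.061))
delta(0,(0.387,-0.198,0.09),Rrail(.2,1))
im=vision.camera("side");cv2.imwrite("pics/side11.png",cv2.resize(im[130:320,220:430,::-1],None,fx=3,fy=3,interpolation=cv2.INTER_CUBIC))
E
```

```text
14.95 [ 0.3886 -0.1996  0.1407] [-0.1205  0.0118 -0.1417]
[317.8109 209.6607]
[103.8 263.7] 0.8 [ 0.2369 -0.2734  0.061 ]
[320.  216.5] 0.63 [ 0.3896 -0.2028  0.061 ]
d cm [-0.16  5.09  0.21] a [ 0.002  0.002 -0.   ]
```

View pics/w11.png

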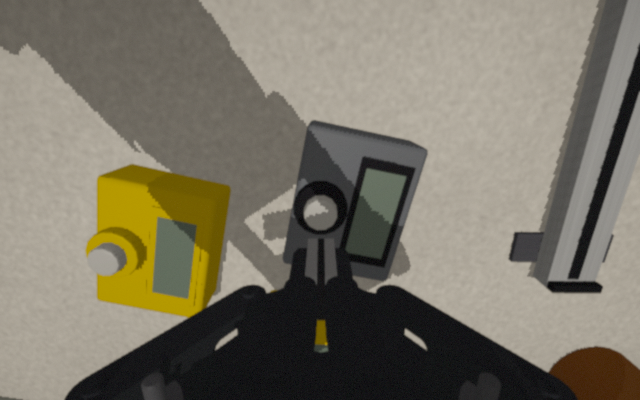

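View pics/side11.png

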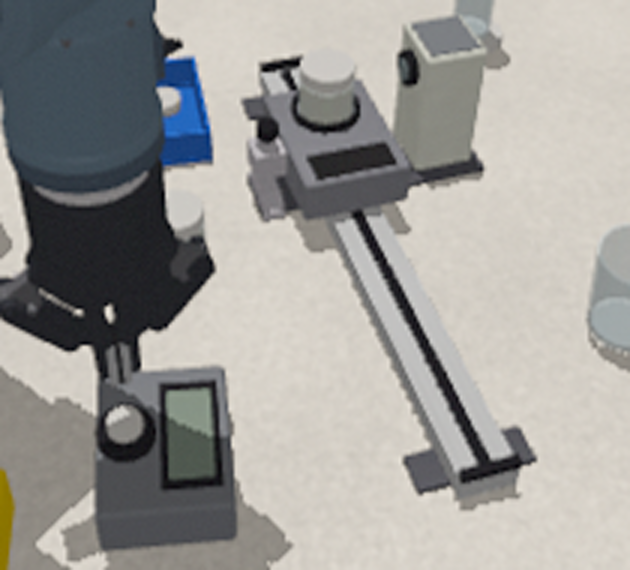

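The wrist view shows the grey meter's button at (320,212), directly under the tool. I'll go straight down.

Request:
{"fn": "apply_moves", "kwargs": {"increments": [{"x": 0.0,"y": 2.0,"z": 0.0,"ax": 0.0,"ay": 0.0,"az": 0.0,"grip": 1.0},{"x": 0.0,"y": 4.0,"z": 0.0,"ax": 0.0,"ay": 0.0,"az": 0.0,"grip": 1.0},{"x": 0.0,"y": 4.8,"z": 0.0,"ax": 0.0,"ay": 0.0,"az": 0.0,"grip": 1.0},{"x": 0.0,"y": 5.1,"z": 0.0,"ax": 0.0,"ay": 0.0,"az": 0.0,"grip": 1.0}]}}

```text
time_s: 15.6
eef_pos: [0.3892, -0.1994, 0.0899]
eef_rot: [-0.703, 0.704, 0.071, -0.072]
wrist_force: [-0.3, 2.1, 2.2]
opening: 0.002
```

Request:
{"fn": "apply_moves", "kwargs": {"increments": [{"x": 0.0,"y": 0.2,"z": 0.0,"ax": 0.0,"ay": 0.0,"az": 0.0,"grip": 1.0},{"x": 0.0,"y": 0.4,"z": 0.0,"ax": 0.0,"ay": 0.0,"az": 0.0,"grip": 1.0}]}}

```text
time_s: 15.85
eef_pos: [0.3895, -0.1995, 0.0865]
eef_rot: [-0.703, 0.704, 0.072, -0.072]
wrist_force: [-1.6, 1.5, 5.7]
opening: 0.003
```

Request:
{"fn": "apply_moves", "kwargs": {"increments": [{"x": 0.0,"y": 0.2,"z": 0.0,"ax": 0.0,"ay": 0.0,"az": 0.0,"grip": 1.0},{"x": 0.0,"y": 0.4,"z": 0.0,"ax": 0.0,"ay": 0.0,"az": 0.0,"grip": 1.0}]}}

```text
time_s: 16.1
eef_pos: [0.3899, -0.1998, 0.0852]
eef_rot: [-0.703, 0.704, 0.072, -0.072]
wrist_force: [-15.3, 12.9, 51.6]
opening: -0.002
```

The force jumped to about 52 N, so the button has bottomed out. I'll release it straight up.

Request:
{"fn": "apply_moves", "kwargs": {"increments": [{"x": 0.0,"y": -0.5,"z": 0.0,"ax": 0.0,"ay": 0.0,"az": 0.0,"grip": 1.0},{"x": 0.0,"y": -3.0,"z": 0.0,"ax": 0.0,"ay": 0.0,"az": 0.0,"grip": 1.0},{"x": 0.0,"y": -7.0,"z": 0.0,"ax": 0.0,"ay": 0.0,"az": 0.0,"grip": 1.0},{"x": 0.0,"y": -12.0,"z": 0.0,"ax": 0.0,"ay": 0.0,"az": 0.0,"grip": 1.0},{"x": -4.0,"y": -14.0,"z": -3.0,"ax": 0.0,"ay": 0.0,"az": 0.0,"grip": 1.0},{"x": -8.0,"y": -14.0,"z": -6.0,"ax": 0.0,"ay": 0.0,"az": 0.0,"grip": 1.0},{"x": -8.0,"y": -14.0,"z": -6.0,"ax": 0.0,"ay": 0.0,"az": 0.0,"grip": 1.0},{"x": -8.0,"y": -14.0,"z": -6.0,"ax": 0.0,"ay": 0.0,"az": 0.0,"grip": 1.0}]}}

```text
time_s: 17.1
eef_pos: [0.3238, -0.2743, 0.2252]
eef_rot: [-0.703, 0.704, 0.071, -0.071]
wrist_force: [-0.2, -0.5, 0.3]
opening: 0.003
```

```bash
python3 w.py w12
python3 - <<'E'
from h import *
np.set_printoptions(precision=4,suppress=True)
u=np.array([-.1987,.98])
for c in ["side","top"]:
    im=vision.camera(c);P=vision.camera_params(c)
    cr=im[130:320,220:430] if c=="side" else im[130:280,210:460]
    cv2.imwrite(f"pics/{c}12.png",cv2.resize(cr[:,:,::-1],None,fx=3,fy=3,interpolation=cv2.INTER_CUBIC))
    m={}
    for q,z in [("carriage_mark",.064),("click_notch",.013),("station",0.)]:
        a=pinpoint(c,q)
        if a: m[q]=onz(P,a[0]["xy"],z);print(c,q,round(a[0]["p"],2),m[q],"along",m[q][:2]@u)
E
```

```text
17.1 [ 0.3238 -0.2743  0.2252] [-0.2243 -0.5127  0.331 ]
side carriage_mark 0.7 [0.4974 0.0543 0.064 ] along -0.04557028879774311
side click_notch 0.63 [0.5063 0.0657 0.013 ] along -0.03618235870368514
top carriage_mark 0.94 [0.5026 0.0636 0.064 ] along -0.037545841417063686
top click_notch 0.97 [0.5069 0.0646 0.013 ] along -0.03737171973047381
top station 0.2 [0.5066 0.0666 0.    ] along -0.035377824132433025
```

View pics/side12.png

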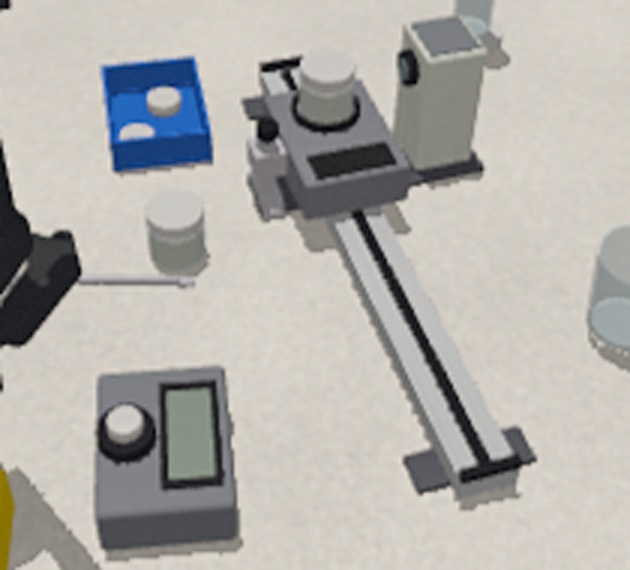

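View pics/top12.png

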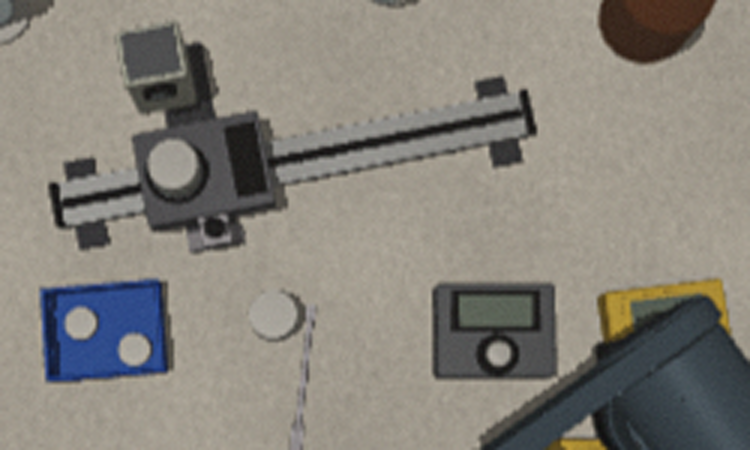

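Run:
```python
from h import *
print(ticket.hand_in(), ctrl.get_obs()["time_s"])
```

```text
the job is handed in; nothing more can be done
the job is handed in; nothing more can be done
```

I pushed the carriage along the rail by its end face with the closed fingers until its plunger dropped into the notch. I then pressed the grey meter's button until it stopped, let go, moved the arm clear and handed the job in at about 17 s.

- **Carriage:** The push took about 9–10 N over the first hump. The force then fell to nothing and the carriage jumped about 5 mm ahead of the fingers into the notch.
- **Notch position:** In the last top picture the carriage mark is within about 0.2 mm of the notch along the rail. The side view put it 9 mm short, but that reading is unreliable: earlier side readings were also several mm off. The picture itself shows the knob down.
- **Button:** The force read 5.7 N, then rose to about 52 N when the button stopped, more than the 5 N needed. I had no direct reading of its travel. From the tool height I estimate about 6 mm, and I did not repeat the press to confirm it. The last pictures show the button up again.
- **Other things:** The jar stands upright in its nest. The spare jar, spatula and tray have not moved in the last pictures. The amber bottle, cylinder and beaker are only partly in frame in those pictures; I never worked close to them. The robot touches nothing.

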